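Turn the jar carousel to the wanted jar

TASK

Turn the jar carousel by pushing at its rim with the fingertips (the upright rim posts are there for this) until the tallest, slimmest jar stands at the front, in line with the arrow on the stand, then move clear. Turn it gently, do not touch or lift any jar, and leave the other things on the bench alone.

Things in the scene. Friction and masses are not known exactly. Their poses are not given: they have to be found in the camera images.
- carousel (a joint): angle of the turning plate about its vertical axis in rad, 0 at the start whatever way it stands; grows counter-clockwise seen from above. It turns without end stops either way; about 0.6 N at a post moves it (some 0.4 N more per rad/s), friction stops it at once when the push ends, and no spring returns it.
- plate_centre (a point): point on the turning axis, on the upper face of the plate, 85 mm above the table. The plate is a grey disc 280 mm across, 12 mm thick. Four round cups for jars sit on it, centres 70 mm from the axis and 90 degrees apart: low collars, 58 mm inside, 64 mm outside, 7 mm high. x axis: towards one of the cups; z axis: up.
- arrow (a point): tip of a small steel arrowhead, 76 mm above the table and 155 mm from the turning axis, at which it points. It lies on the dark arm of the stand (44 mm wide, top 71 mm above the table) that sticks out from under the plate to 193 mm from the axis. The stand is fixed in a low white tray (walls 55 mm high, below the plate). The arm marks the front, roughly towards the robot.
- front_spot (a point): fixed point over the plate's upper face, 70 mm from the axis on the line from the axis to the arrow (87 mm above the table): a cup's centre lies here when that cup faces front.
- post0 (a point): centre of the top of a rim post: round steel pin 12 mm across that stands 48 mm up from the plate near its edge, 128 mm from the axis, half-way between two cups (45 degrees from each); it turns with the plate. Its top is 133 mm above the table.
- post1 (a point): centre of the top of a rim post: round steel pin 12 mm across that stands 48 mm up from the plate near its edge, 128 mm from the axis, half-way between two cups (45 degrees from each); it turns with the plate. Its top is 133 mm above the table.
- post2 (a point): centre of the top of a rim post: round steel pin 12 mm across that stands 48 mm up from the plate near its edge, 128 mm from the axis, half-way between two cups (45 degrees from each); it turns with the plate. Its top is 133 mm above the table.
- post3 (a point): centre of the top of a rim post: round steel pin 12 mm across that stands 48 mm up from the plate near its edge, 128 mm from the axis, half-way between two cups (45 degrees from each); it turns with the plate. Its top is 133 mm above the table.
- jar_4_centre (a point): centre (half-way up) of a jar: the tallest and slimmest of the four screw-top jars, 35 mm across, 81 mm tall, standing loose in one of the cups; which cup varies. This is the jar to bring to the front.
- jar_2_centre (a point): centre (half-way up) of a jar: the screw-top jar, second tallest, 47 mm across, 76 mm tall, standing loose in one of the cups; which cup varies.
- jar_1_centre (a point): centre (half-way up) of a jar: the screw-top jar of middle size, 43 mm across, 66 mm tall, standing loose in one of the cups; which cup varies.
- jar_3_centre (a point): centre (half-way up) of a jar: the shortest and widest screw-top jar, 51 mm across, 61 mm tall, standing loose in one of the cups; which cup varies.
- mug_centre (a point): centre (half-way up) of a bystander: white china mug, 82 mm wide (114 mm with its handle), 91 mm tall, standing loose beside the work.
- tape_measure_centre (a point): centre (half-way up) of a bystander: tape measure, 66x74x36 mm, standing loose beside the work.
- gauge_case_centre (a point): centre (half-way up) of a bystander: small dark instrument case, 74x112x46 mm, standing loose beside the work.
Mind the look-alikes: they are no part of the job. Leave any green look-alike of the part that bears jar_4_centre alone.

How it is judged (in metres and radians):
At the end, for the whole second after the job is handed in: The tallest, slimmest jar stands within 18 mm of the front spot (about 15 degrees of the arrow's line), the plate is at rest, and all four jars stand upright in their cups (horizontal distance between jar_4_centre and front_spot below 0.018 m and velocity of joint carousel between -0.03 and 0.03 rad/s and z of jar_4_centre in the frame of plate_centre between 0.0365 and 0.0445 m and angle between each of jar_4_centre, jar_2_centre, jar_1_centre, jar_3_centre's own z axis and vertical below 0.1 rad and z of jar_2_centre in the frame of plate_centre between 0.034 and 0.042 m and z of jar_1_centre in the frame of plate_centre between 0.029 and 0.037 m and z of jar_3_centre in the frame of plate_centre between 0.0265 and 0.0345 m); the robot touches nothing.
It fails at once if a jar is touched by the robot (contact force between any of the fingers, the arm and jar_4 above 0.5 N or contact force between any of the fingers, the arm and jar_2 above 0.5 N or contact force between any of the fingers, the arm and jar_1 above 0.5 N or contact force between any of the fingers, the arm and jar_3 above 0.5 N).
It fails at once if a jar is lifted, tipped or thrown out of its cup (z of jar_4_centre in the frame of plate_centre above 0.0505 m or angle between any of jar_4_centre, jar_2_centre, jar_1_centre, jar_3_centre's own z axis and vertical above 0.3 rad or z of jar_2_centre in the frame of plate_centre above 0.048 m or z of jar_1_centre in the frame of plate_centre above 0.043 m or z of jar_3_centre in the frame of plate_centre above 0.0405 m).
It fails at once if the plate is spun hard (faster than 3 rad/s) (velocity of joint carousel above 3 rad/s or velocity of joint carousel below -3 rad/s).
It fails at once if a bystander is moved more than 20 mm (distance of any of mug_centre, tape_measure_centre, gauge_case_centre from where it was at the start of the episode above 0.02 m).
It also fails if it takes over 61 s, if anything falls off the work surface, if the arm or the gripper's body presses on something with over 40 N, if the wrist force passes 120 N, or if a joint passes its speed limit or range.

ROBOT

A 6-joint arm with a two-finger parallel gripper is mounted at the origin on the work surface; the furniture and walls round the work are solid. World frame = base frame: x ahead of the robot, y to its left, z up, the work surface at z = 0. Lengths are in m, angles in degrees, forces in N, time in s.
With the tool pointing down it reaches from about 0.35 to 0.875 m from the base axis. Payload 4.2 kg.
Tool frame: the origin (TCP) lies on the centre line of the jaws, within the pads' length; the fingertips stand 11 mm ahead of it and the grasp point (between the pads) lies 8 mm behind it; z points along the fingers, y is the line along which they close (so a half turn about z gives the same grasp; the last joint's range is limited). The gripper opens to 87 mm and grips with 3 to 60 N. Pads are 19 mm wide; open, the fingers measure 117 mm over their backs; the gripper's body (75 mm by 190 mm) begins 51 mm behind the grasp point.
Start: joints at [-53.766, 22.042, 0.453, 0, -68.411, -14.817], TCP at [0.228, -0.582, 0.234] pointing down, gripper open.
Joint ranges: [-179.83, 179.83], [-69.29, 118.12], [-61.27, 80.66], [-181.25, 117.63], [-171.15, -9.14], [-177.46, 177.46]. Speed limits (degrees/s): [159.86, 159.86, 180, 180, 180, 180].

INTERFACE

Orientations are given as a 3x3 rotation matrix whose columns are the frame's x, y, z axes.
In Python, from station import r gives the robot as it stands.
- The arm moves only by the tool servo_tool, never from a script. Its argument "commands" is a list that holds one entry, the list of rows, each a list of 7 numbers: the closure, from 0 (fully open) to 1 (shut), then the shift along the tool's x, y, z in mm, then the turn, a rotation vector about the tool's x, y, z in rad. In form: [[[claw, x, y, z, ax, ay, az], ...]]. A call has exactly 5 rows; each row is the pose to reach, as a shift and turn from the pose commanded when the call began, along the tool's axes at that moment; what a row does not reach only later rows make up. A row lasts 1/10 s, in which the tool goes at most 50 mm and 8.59 degrees, less where a joint would pass 70% of its speed; a pose out of reach is approached as far as the arm can. A call with a gripper value outside its range is refused whole. The fingers move at their own pace and stop on an object; the grip force is fixed at half the most. Time passes only in rows, so rows that repeat a pose let the fingers close, or fill a call up. It gives the time, the measured TCP pose, the force, the opening and the grip force at its end, in the units of the state.
- r.sense(): the state, without advancing time (a new reading comes with each control period).
- r.capture(name): name is "scene" or "top"; returns a dict with "pixels" (400x640x3 uint8, red, green, blue), "camera_matrix" (3x3 intrinsics, pixels), "R" (3x3) and "t" (3): a world point X has camera coordinates R X + t. Camera axes: x right, y down, z forward; pixel columns grow to the right and rows downward; lengths in m; the calibration is good to about 2 mm. A picture is of the moment at which its call begins. There is no depth.
- r.finish_job(): hands the job in; it is judged then, once.
The state is a dict: "time_s": time; "joints": joint angles; "joint_velocities": joint speeds; "effort": joint torques, N m; "tcp_pos": TCP position; "ee_rot": TCP orientation; "wrist_force": force on the tool from outside, world axes, zero at the start; "moment": the same for the moment, N m; "gripper_width": opening from 0.0 (shut) to 1.0 (fully open); "gripper_force": force on a finger pad.
Only numpy, scipy, OpenCV 4.12 (cv2) and the standard library are available. Lean on these libraries where they do the work, as an engineer would, in place of code of your own. Each camera call takes 0.05 s, during which the arm holds its last target. There are 200 camera calls.

## Working session

There is one attempt and no reset: what is moved stays moved. The work goes in short steps, Python scripts to look and compute and a tool call to move; the robot and the scene stay as the last step left them, time stands still between calls to the robot, and variables do not carry over. Pictures are saved under pics/ and viewed, at most 10 in all, crops included, and the job is handed in when it is done.

Besides the shell and the picture viewer there is one more tool, called after "Call:" as a command line: name --argument value ..., lists and objects as JSON in quotes. servo_tool: Moves the arm, as the interface text tells. Its arguments: {"type":"object","properties":{"commands":{"type":"array","items":{"type":"array","items":{"type":"array","items":{"type":"number"}}}}},"required":["commands"]}

```bash
mkdir -p pics; ls
python3 - <<'E'
from station import r
import cv2,pickle
d={}
for n in("scene","top"):
    c=r.capture(n);d[n]=c
    cv2.imwrite(f"pics/{n}0.png",c["pixels"][:,:,::-1]);print(n,c["camera_matrix"].round(1).tolist(),c["R"].round(4).tolist(),c["t"].round(4).tolist())
pickle.dump(d,open("c0.pkl","wb"))
print(r.sense()["ee_rot"])
E
```

```text
pics
scene [[508.6, 0.0, 323.1], [0.0, 508.6, 200.7], [0.0, 0.0, 1.0]] [[-0.7313, -0.682, 0.0107], [-0.5005, 0.5259, -0.6877], [0.4633, -0.5083, -0.7259]] [0.3968, 0.396, 1.2645]
top [[438.7, 0.0, 315.2], [0.0, 438.7, 205.9], [0.0, 0.0, 1.0]] [[0.0005, -0.9999, -0.0121], [-0.9809, 0.0019, -0.1943], [0.1944, 0.012, -0.9809]] [-0.0194, 0.6121, 1.4675]
[[-9.31007611e-01 -3.64998890e-01 -7.98585979e-04]
 [-3.64999747e-01  9.31005998e-01  1.73687373e-03]
 [ 1.09531353e-04  1.90852634e-03 -9.99998173e-01]]
```

View pics/scene0.png

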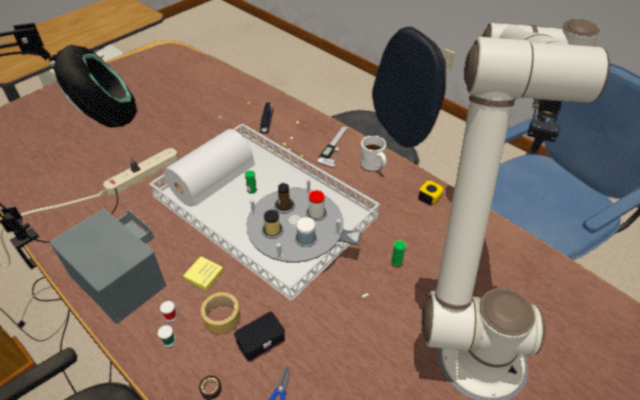

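View pics/top0.png

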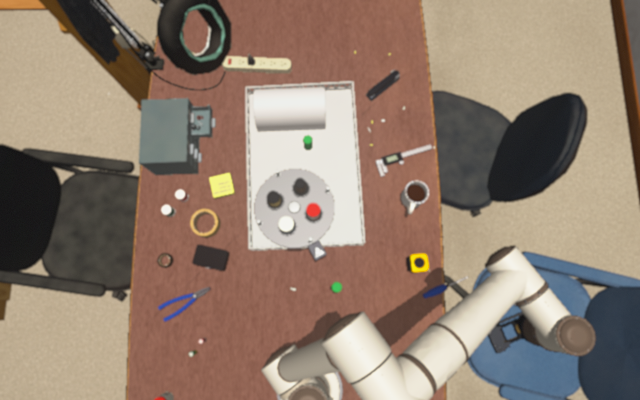

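The scene view shows the plate around (295,222) with jars: black cap (284,195), red cap (316,203), white cap (306,230), olive cap (271,222). The arrow is near (348,238). In the top view the plate is at (294,208) and the arrow at (317,250). Next I'll enlarge crops of both.

Run:
```python
import cv2
a=cv2.imread("pics/scene0.png")[165:275,235:375];b=cv2.imread("pics/top0.png")[160:265,240:345]
cv2.imwrite("pics/z1.png",cv2.resize(a,(770,600),interpolation=cv2.INTER_CUBIC))
cv2.imwrite("pics/z2.png",cv2.resize(b,(600,600),interpolation=cv2.INTER_CUBIC))
```

```text
(no output)
```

View pics/z1.png

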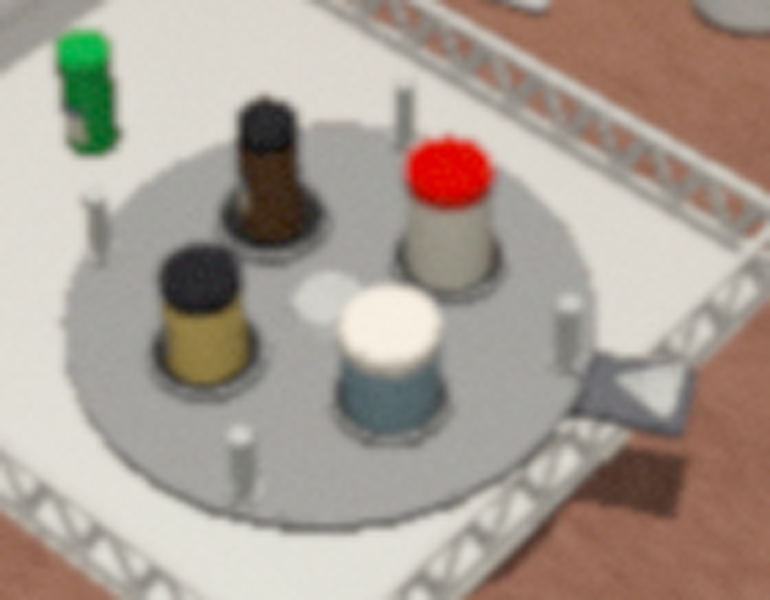

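View pics/z2.png

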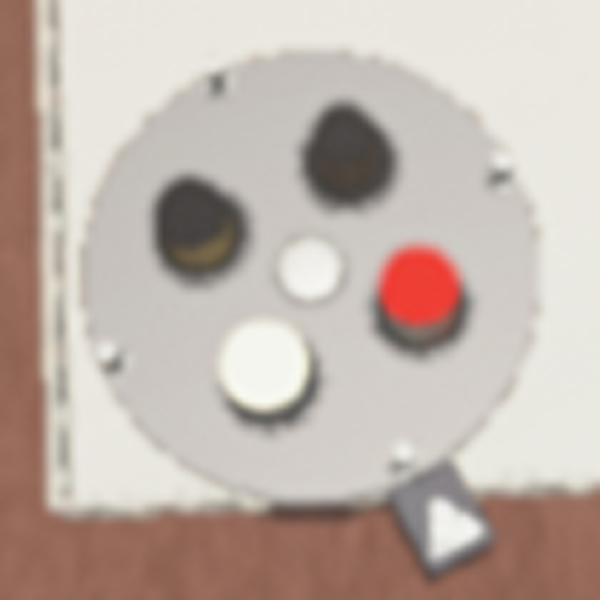

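The slim dark-brown jar (z1 268,165; z2 347,150) is jar 4, at the back of the plate. The post tops are at z1 (404,85), (570,300), (240,432), (95,195), matching z2 (500,162), (402,455), (107,352), (217,80). The arrow tip is at z1 ≈(617,368), z2 ≈(435,497).

```bash
cat > h.py <<'E'
import numpy as np,cv2
def ray(c,p):
    d=c["R"].T@np.linalg.inv(c["camera_matrix"])@np.array([p[0],p[1],1.]);o=-c["R"].T@c["t"];return o,d
def onz(c,p,z):
    o,d=ray(c,p);return o+d*(z-o[2])/d[2]
def tri(cs,ps):
    P=[c["camera_matrix"]@np.c_[c["R"],c["t"]] for c in cs]
    X=cv2.triangulatePoints(P[0],P[1],*[np.array(p,float).reshape(2,1) for p in ps])[:,0];return X[:3]/X[3]
E
python3 - <<'E'
import pickle;from h import *
d=pickle.load(open("c0.pkl","rb"));s,t=d["scene"],d["top"]
S=lambda x,y:(235+(x+.5)/5.5-.5,165+(y+.5)/5.4545-.5)
T=lambda x,y:(240+(x+.5)/5.714-.5,160+(y+.5)/5.714-.5)
print("posts")
A=[]
for a,b in [((404,85),(500,162)),((570,300),(402,455)),((240,432),(107,352)),((95,195),(217,80))]:
    X=tri((s,t),(S(*a),T(*b)));m=(onz(s,S(*a),.133)+onz(t,T(*b),.133))/2;A.append(m);print(X.round(3),onz(s,S(*a),.133).round(3),onz(t,T(*b),.133).round(3))
A=np.array(A);c=A.mean(0);print("c",c,[(np.hypot(*(a-c)[:2]).round(3),np.degrees(np.arctan2(*(a-c)[1::-1])).round(1)) for a in A])
# plate by ellipse of rim
for n,k in(("scene",s),("top",t)):
    hsv=cv2.cvtColor(k["pixels"],cv2.COLOR_RGB2HSV)
    print(n, "jar hub", onz(k,S(328,298) if n=="scene" else T(310,268),.09).round(3))
for nm,a,b,z in[("arrow",(617,368),(435,497),.076),("jar4top",(268,112),(345,125),.168),("white",(390,312),(265,363),.149),("red",(449,160),(419,286),.15)]:
    print(nm,tri((s,t),(S(*a),T(*b))).round(3),onz(s,S(*a),z).round(3),onz(t,T(*b),z).round(3))
E
```

```text
posts
[ 0.659 -0.059  0.138] [ 0.664 -0.063  0.133] [ 0.659 -0.06   0.133]
[ 0.488 -0.003  0.143] [ 0.495 -0.008  0.133] [ 0.487 -0.004  0.133]
[0.547 0.167 0.14 ] [0.554 0.164 0.133] [0.547 0.167 0.133]
[0.712 0.109 0.14 ] [0.722 0.107 0.133] [0.709 0.106 0.133]
c [0.60460299 0.05101066 0.133     ] [(np.float64(0.126), np.float64(-63.2)), (np.float64(0.127), np.float64(-153.3)), (np.float64(0.127), np.float64(115.5)), (np.float64(0.124), np.float64(26.5))]
scene jar hub [0.612 0.048 0.09 ]
top jar hub [0.604 0.053 0.09 ]
arrow [ 0.47  -0.021  0.089] [ 0.478 -0.029  0.076] [ 0.469 -0.022  0.076]
jar4top [0.672 0.029 0.173] [0.675 0.026 0.168] [0.672 0.029 0.168]
white [0.538 0.074 0.159] [0.545 0.069 0.149] [0.538 0.074 0.149]
red [ 0.58  -0.012  0.171] [ 0.596 -0.026  0.15 ] [ 0.582 -0.014  0.15 ]
```

Plate centre ≈(0.605, 0.051) and the posts stand at −63.4, −153.4, 116 and 26.5°. Jar 4 is at about −18.5° and the arrow at about −150.5°, so the plate has to turn about 132° clockwise. I'll push the post at −63.5° with closed fingers, the tool's y axis kept tangential.

```bash
cat > plan.py <<'E'
import numpy as np;from scipy.spatial.transform import Rotation as Ro
from station import r
C=np.array([.605,.051])
def Rd(yaw): # tool down, y axis at yaw deg
    a=np.radians(yaw);y=np.array([np.cos(a),np.sin(a),0]);z=np.array([0,0,-1.]);return np.c_[np.cross(y,z),y,z]
def rows(p,R,tg):
    for x,yaw in tg:
        v=R.T@(np.array(x)-p)*1e3;w=Ro.from_matrix(R.T@Rd(yaw)).as_rotvec()
        print([1]+v.round(0).astype(int).tolist()+w.round(3).tolist())
def arc(phi,z,rad=.128):
    a=np.radians(phi);return [*(C+rad*np.array([np.cos(a),np.sin(a)])),z],phi-90
def now():
    s=r.sense();return s["tcp_pos"],s["ee_rot"]
E
python3 - <<'E'
from plan import *
p,R=now();e,y1=arc(-48.6,.2,.13);y1+=360;e=np.array(e);y0=111.4
tg=[(p+(e-p)*k/20,y0+(y1-y0)*k/20) for k in range(1,21)]
for i in range(4):
    rows(p,R,tg[5*i:5*i+5]);print();p,y=tg[5*i+4];R=Rd(y)
E
```

```text
[1, -31, 16, 2, 0.002, -0.0, -0.096]
[1, -63, 33, 3, 0.002, 0.0, -0.192]
[1, -94, 49, 5, 0.002, 0.0, -0.288]
[1, -125, 66, 7, 0.002, 0.0, -0.384]
[1, -157, 82, 8, 0.002, 0.0, -0.48]

[1, -35, 0, 2, 0.0, 0.0, -0.096]
[1, -71, 0, 3, 0.0, 0.0, -0.192]
[1, -106, 0, 5, 0.0, 0.0, -0.288]
[1, -141, 1, 7, 0.0, 0.0, -0.384]
[1, -177, 1, 8, 0.0, 0.0, -0.48]

[1, -31, -16, 2, 0.0, 0.0, -0.096]
[1, -63, -32, 3, 0.0, 0.0, -0.192]
[1, -94, -49, 5, 0.0, 0.0, -0.288]
[1, -126, -65, 7, 0.0, 0.0, -0.384]
[1, -157, -81, 8, 0.0, 0.0, -0.48]

[1, -20, -29, 2, 0.0, 0.0, -0.096]
[1, -41, -58, 3, 0.0, 0.0, -0.192]
[1, -61, -87, 5, 0.0, 0.0, -0.288]
[1, -82, -116, 7, 0.0, 0.0, -0.384]
[1, -102, -144, 8, 0.0, 0.0, -0.48]
```

Call:
servo_tool --commands '[[[1,-31,16,2,0.002,0,-0.096],[1,-63,33,3,0.002,0,-0.192],[1,-94,49,5,0.002,0,-0.288],[1,-125,66,7,0.002,0,-0.384],[1,-157,82,8,0.002,0,-0.48]]]'

```text
time_s: 0.6
tcp_pos: [0.3448, -0.4467, 0.2249]
ee_rot: [[-0.654, -0.756, 0.0], [-0.756, 0.654, -0.001], [0.0, -0.001, -1.0]]
wrist_force: [-0.0, -0.6, -0.0]
gripper_width: 0.631
gripper_force: 0.0
```

Call:
servo_tool --commands '[[[1,-35,0,2,0,0,-0.096],[1,-71,0,3,0,0,-0.192],[1,-106,0,5,0,0,-0.288],[1,-141,1,7,0,0,-0.384],[1,-177,1,8,0,0,-0.48]]]'

```text
time_s: 1.1
tcp_pos: [0.4604, -0.3126, 0.2169]
ee_rot: [[-0.231, -0.973, 0.0], [-0.973, 0.231, -0.001], [0.001, -0.0, -1.0]]
wrist_force: [0.0, -0.8, 0.4]
gripper_width: 0.176
gripper_force: 0.0
```

Call:
servo_tool --commands '[[[1,-31,-16,2,0,0,-0.096],[1,-63,-32,3,0,0,-0.192],[1,-94,-49,5,0,0,-0.288],[1,-126,-65,7,0,0,-0.384],[1,-157,-81,8,0,0,-0.48]]]'

```text
time_s: 1.6
tcp_pos: [0.576, -0.1791, 0.2087]
ee_rot: [[0.245, -0.97, -0.0], [-0.97, -0.245, -0.001], [0.001, 0.0, -1.0]]
wrist_force: [0.4, -0.8, 0.0]
gripper_width: 0.007
gripper_force: 0.0
```

Call:
servo_tool --commands '[[[1,-20,-29,2,0,0,-0.096],[1,-41,-58,3,0,0,-0.192],[1,-61,-87,5,0,0,-0.288],[1,-82,-116,7,0,0,-0.384],[1,-102,-144,8,0,0,-0.48]]]'

```text
time_s: 2.1
tcp_pos: [0.6913, -0.0455, 0.2003]
ee_rot: [[0.665, -0.747, -0.001], [-0.747, -0.665, -0.002], [0.001, 0.001, -1.0]]
wrist_force: [1.0, -0.9, 0.2]
gripper_width: 0.005
gripper_force: 0.0
```

Run:
```python
from plan import *;import cv2
a=r.capture("scene")["pixels"][120:290,215:415,::-1];b=r.capture("top")["pixels"][140:300,210:370,::-1]
cv2.imwrite("pics/m1.png",np.hstack([cv2.resize(a,(400,340)),cv2.resize(b,(340,340))]))
p,R=now();print(p)
rows(p,R,[arc(-48.6,z,.13) for z in(.185,.17,.155,.14,.128)])
print()
p,y=arc(-48.6,.128,.13);p=np.array(p);R=Rd(y)
for i in range(9):
    ph=[-48.6-(3.0*(5*i+k)) for k in range(1,6)]
    rows(p,R,[arc(q,.128,.13) for q in ph]);print(ph[-1]);p,y=arc(ph[-1],.128,.13);p=np.array(p);R=Rd(y)
```

```text
[ 0.69260136 -0.04351005  0.19925722]
[1, 1, 3, 14, 0.001, -0.001, 0.005]
[1, 1, 3, 29, 0.001, -0.001, 0.005]
[1, 1, 3, 44, 0.001, -0.001, 0.005]
[1, 1, 3, 59, 0.001, -0.001, 0.005]
[1, 1, 3, 71, 0.001, -0.001, 0.005]

[1, 0, 7, 0, 0.0, 0.0, 0.052]
[1, -1, 14, 0, 0.0, 0.0, 0.105]
[1, -2, 20, 0, 0.0, 0.0, 0.157]
[1, -3, 27, 0, 0.0, 0.0, 0.209]
[1, -4, 34, 0, 0.0, 0.0, 0.262]
-63.6
[1, 0, 7, 0, 0.0, 0.0, 0.052]
[1, -1, 14, 0, 0.0, 0.0, 0.105]
[1, -2, 20, 0, 0.0, 0.0, 0.157]
[1, -3, 27, 0, 0.0, 0.0, 0.209]
[1, -4, 34, 0, 0.0, 0.0, 0.262]
-78.6
[1, 0, 7, 0, 0.0, 0.0, 0.052]
[1, -1, 14, 0, 0.0, 0.0, 0.105]
[1, -2, 20, 0, 0.0, 0.0, 0.157]
[1, -3, 27, 0, 0.0, 0.0, 0.209]
[1, -4, 34, 0, 0.0, 0.0, 0.262]
-93.6
[1, 0, 7, 0, 0.0, 0.0, 0.052]
[1, -1, 14, 0, 0.0, 0.0, 0.105]
[1, -2, 20, 0, 0.0, 0.0, 0.157]
[1, -3, 27, 0, 0.0, 0.0, 0.209]
[1, -4, 34, 0, 0.0, 0.0, 0.262]
-108.6
[1, 0, 7, 0, 0.0, 0.0, 0.052]
[1, -1, 14, 0, 0.0, 0.0, 0.105]
[1, -2, 20, 0, 0.0, 0.0, 0.157]
[1, -3, 27, 0, 0.0, 0.0, 0.209]
[1, -4, 34, 0, 0.0, 0.0, 0.262]
-123.6
[1, 0, 7, 0, 0.0, 0.0, 0.052]
[1, -1, 14, 0, 0.0, 0.0, 0.105]
[1, -2, 20, 0, 0.0, 0.0, 0.157]
[1, -3, 27, 0, 0.0, 0.0, 0.209]
[1, -4, 34, 0, 0.0, 0.0, 0.262]
-138.6
[1, 0, 7, 0, 0.0, 0.0, 0.052]
[1, -1, 14, 0, 0.0, 0.0, 0.105]
[1, -2, 20, 0, 0.0, 0.0, 0.157]
[1, -3, 27, 0, 0.0, 0.0, 0.209]
[1, -4, 34, 0, 0.0, 0.0, 0.262]
-153.6
[1, 0, 7, 0, 0.0, 0.0, 0.052]
[1, -1, 14, 0, 0.0, 0.0, 0.105]
[1, -2, 20, 0, 0.0, 0.0, 0.157]
[1, -3, 27, 0, 0.0, 0.0, 0.209]
[1, -4, 34, 0, 0.0, 0.0, 0.262]
-168.6
[1, 0, 7, 0, 0.0, 0.0, 0.052]
[1, -1, 14, 0, 0.0, 0.0, 0.105]
[1, -2, 20, 0, 0.0, 0.0, 0.157]
[1, -3, 27, 0, 0.0, 0.0, 0.209]
[1, -4, 34, 0, 0.0, 0.0, 0.262]
-183.6
```

View pics/m1.png

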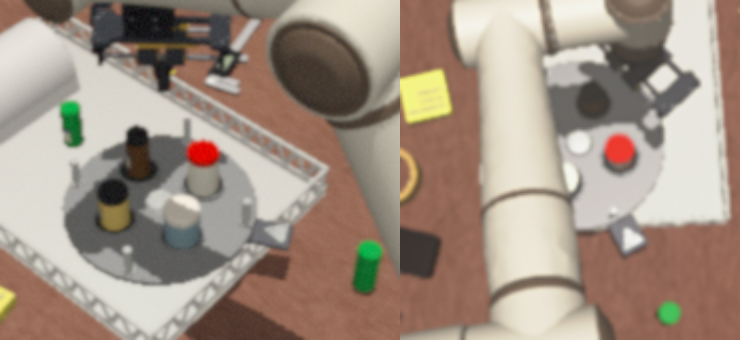

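The fingers hang above the rim to the right of the post, at the expected spot and clear of the jars. I'll lower and start the push.

Call:
servo_tool --commands '[[[1,0,0,14,0,0,0],[1,0,0,29,0,0,0],[1,0,0,44,0,0,0],[1,0,0,59,0,0,0],[1,0,0,71,0,0,0]]]'

```text
time_s: 2.7
tcp_pos: [0.6893, -0.0481, 0.1283]
ee_rot: [[0.66, -0.751, -0.002], [-0.751, -0.66, -0.002], [0.0, 0.002, -1.0]]
wrist_force: [-0.5, -0.6, 0.9]
gripper_width: 0.003
gripper_force: 0.0
```

Call:
servo_tool --commands '[[[1,0,7,0,0,0,0.052],[1,-1,14,0,0,0,0.105],[1,-2,20,0,0,0,0.157],[1,-3,27,0,0,0,0.209],[1,-4,34,0,0,0,0.262]]]'

```text
time_s: 3.2
tcp_pos: [0.662, -0.067, 0.1297]
ee_rot: [[0.442, -0.897, 0.001], [-0.897, -0.442, -0.001], [0.001, -0.0, -1.0]]
wrist_force: [1.5, 0.4, -1.0]
gripper_width: 0.007
gripper_force: 0.4
```

Call:
servo_tool --commands '[[[1,0,7,0,0,0,0.052],[1,-1,14,0,0,0,0.105],[1,-2,20,0,0,0,0.157],[1,-3,27,0,0,0,0.209],[1,-4,34,0,0,0,0.262]]]'

```text
time_s: 3.7
tcp_pos: [0.63, -0.0786, 0.1299]
ee_rot: [[0.194, -0.981, 0.002], [-0.981, -0.194, -0.001], [0.001, -0.001, -1.0]]
wrist_force: [0.1, 1.5, -0.5]
gripper_width: 0.009
gripper_force: 0.4
```

Run:
```python
from plan import *;import cv2
a=r.capture("scene")["pixels"][120:290,215:415,::-1];b=r.capture("top")["pixels"][140:300,210:370,::-1]
cv2.imwrite("pics/m2.png",np.hstack([cv2.resize(a,(400,340)),cv2.resize(b,(340,340))]))
p,R=now();d=p[:2]-C;print(p,np.hypot(*d),np.degrees(np.arctan2(d[1],d[0])),np.degrees(np.arctan2(R[1,1],R[0,1])))
```

```text
[ 0.62921008 -0.07886297  0.12998493] 0.13210041788292953 -79.43969544190043 -168.68198726292044
```

View pics/m2.png

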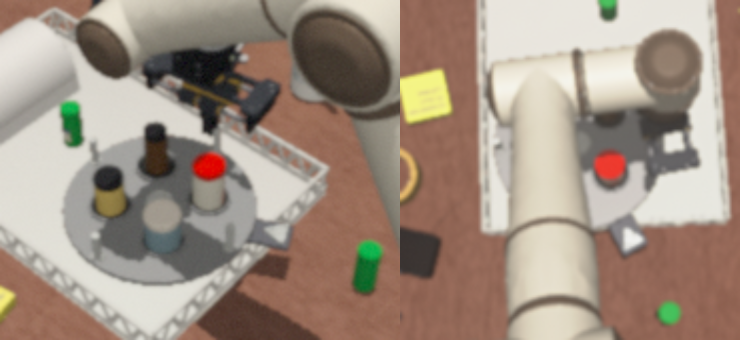

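The plate turns, with the post carried on the finger and the jars clear. I'll continue.

Call:
servo_tool --commands '[[[1,0,7,0,0,0,0.052],[1,-1,14,0,0,0,0.105],[1,-2,20,0,0,0,0.157],[1,-3,27,0,0,0,0.209],[1,-5,34,0,0,0,0.262]]]'

```text
time_s: 4.3
tcp_pos: [0.5963, -0.0804, 0.1301]
ee_rot: [[-0.065, -0.998, 0.002], [-0.998, 0.065, -0.002], [0.002, -0.002, -1.0]]
wrist_force: [0.0, -1.3, -0.1]
gripper_width: 0.004
gripper_force: 0.4
```

Call:
servo_tool --commands '[[[1,0,7,0,0,0,0.052],[1,-1,14,0,0,0,0.105],[1,-2,20,0,0,0,0.157],[1,-3,27,0,0,0,0.209],[1,-5,34,0,0,0,0.262]]]'

```text
time_s: 4.8
tcp_pos: [0.5626, -0.0732, 0.1301]
ee_rot: [[-0.321, -0.947, 0.002], [-0.947, 0.321, -0.002], [0.001, -0.002, -1.0]]
wrist_force: [0.4, -0.9, -0.1]
gripper_width: 0.006
gripper_force: 0.4
```

Call:
servo_tool --commands '[[[1,0,7,0,0,0,0.052],[1,-1,14,0,0,0,0.105],[1,-2,20,0,0,0,0.157],[1,-3,27,0,0,0,0.209],[1,-4,34,0,0,0,0.262]]]'

```text
time_s: 5.3
tcp_pos: [0.532, -0.0583, 0.1302]
ee_rot: [[-0.555, -0.832, 0.003], [-0.832, 0.555, -0.002], [-0.0, -0.003, -1.0]]
wrist_force: [1.3, 0.3, -0.0]
gripper_width: 0.007
gripper_force: 0.4
```

Run:
```python
from plan import *
p,R=now();d=p[:2]-C;print(p,np.hypot(*d),np.degrees(np.arctan2(d[1],d[0])),np.degrees(np.arctan2(R[1,1],R[0,1])))
```

```text
[ 0.53201766 -0.05826962  0.13016422] 0.13140118828550623 -123.73938429587702 146.27917434778794
```

Call:
servo_tool --commands '[[[1,0,7,0,0,0,0.052],[1,-1,14,0,0,0,0.105],[1,-2,20,0,0,0,0.157],[1,-3,27,0,0,0,0.209],[1,-5,34,0,0,0,0.262]]]'

```text
time_s: 5.8
tcp_pos: [0.5059, -0.0355, 0.13]
ee_rot: [[-0.752, -0.66, 0.001], [-0.66, 0.752, -0.002], [0.0, -0.002, -1.0]]
wrist_force: [0.0, -0.9, 0.7]
gripper_width: 0.004
gripper_force: 0.4
```

Call:
servo_tool --commands '[[[1,0,7,0,0,0,0.052],[1,-1,14,0,0,0,0.105],[1,-2,20,0,0,0,0.157],[1,-3,27,0,0,0,0.209],[1,-4,34,0,0,0,0.262]]]'

```text
time_s: 6.3
tcp_pos: [0.4869, -0.0071, 0.13]
ee_rot: [[-0.897, -0.442, 0.002], [-0.442, 0.897, -0.002], [-0.001, -0.002, -1.0]]
wrist_force: [0.5, -0.4, -0.7]
gripper_width: 0.004
gripper_force: 0.4
```

Call:
servo_tool --commands '[[[1,0,7,0,0,0,0.052],[1,-1,14,0,0,0,0.105],[1,-2,20,0,0,0,0.157],[1,-3,27,0,0,0,0.209],[1,-4,34,0,0,0,0.262]]]'

```text
time_s: 6.8
tcp_pos: [0.4754, 0.0252, 0.1299]
ee_rot: [[-0.981, -0.195, 0.002], [-0.195, 0.981, -0.002], [-0.002, -0.002, -1.0]]
wrist_force: [-0.1, -0.8, -0.0]
gripper_width: 0.002
gripper_force: 0.4
```

Run:
```python
from plan import *;import cv2
a=r.capture("scene")["pixels"][120:290,215:415,::-1]
cv2.imwrite("pics/m3.png",cv2.resize(a,(700,595)))
p,R=now();d=p[:2]-C;print(p,np.hypot(*d),np.degrees(np.arctan2(d[1],d[0])),np.degrees(np.arctan2(R[1,1],R[0,1])))
```

```text
[0.47503462 0.02575806 0.12991166] 0.13239393754175527 -169.0088231501418 101.18948953814547
```

View pics/m3.png

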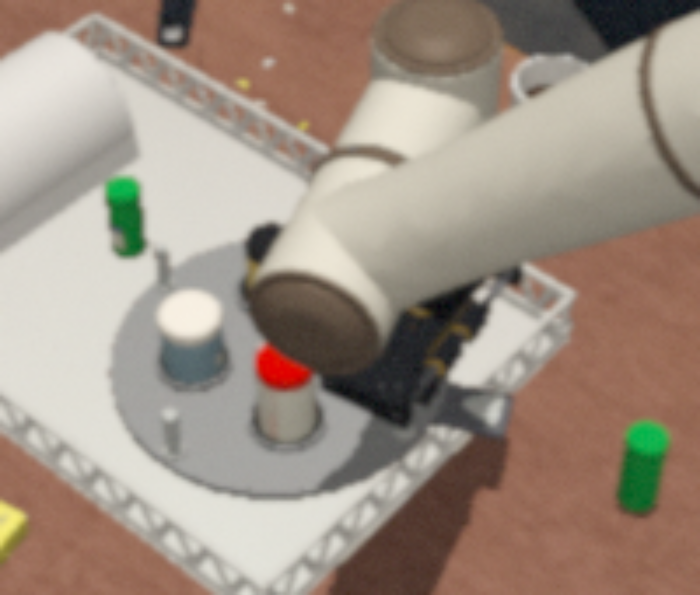

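Call:
servo_tool --commands '[[[1,0,8,0,0,0,0.06],[1,-1,16,0,0,0,0.12],[1,-2,23,0,0,0,0.18],[1,-4,31,0,0,0,0.24],[1,-5,38,0,0,0,0.297]]]'

```text
time_s: 7.35
tcp_pos: [0.4726, 0.0633, 0.1297]
ee_rot: [[-0.995, 0.1, 0.001], [0.1, 0.995, -0.002], [-0.001, -0.002, -1.0]]
wrist_force: [0.8, -0.3, -0.3]
gripper_width: 0.005
gripper_force: 0.4
```

Call:
servo_tool --commands '[[[1,0,0,0,0,0,0],[1,0,-6,0,0,0,0],[1,1,-12,-10,0,0,0],[1,1,-12,-40,0,0,0],[1,1,-12,-80,0,0,0]]]'

```text
time_s: 7.85
tcp_pos: [0.469, 0.0504, 0.2099]
ee_rot: [[-0.995, 0.099, -0.003], [0.099, 0.995, -0.003], [0.003, -0.004, -1.0]]
wrist_force: [1.2, 0.2, -0.0]
gripper_width: 0.003
gripper_force: 0.0
```

Call:
servo_tool --commands '[[[1,5,-40,-10,0,0,0],[1,10,-80,-20,0,0,0],[1,15,-120,-20,0,0,0],[1,20,-160,-20,0,0,0],[1,20,-200,-20,0,0,0]]]'

```text
time_s: 8.35
tcp_pos: [0.4292, -0.1472, 0.2313]
ee_rot: [[-0.995, 0.098, 0.003], [0.098, 0.995, -0.002], [-0.003, -0.001, -1.0]]
wrist_force: [0.9, -0.5, 0.0]
gripper_width: 0.004
gripper_force: 0.0
```

Call:
servo_tool --commands '[[[1,5,-40,0,0,0,0],[1,10,-80,0,0,0,0],[1,15,-120,0,0,0,0],[1,20,-160,0,0,0,0],[1,20,-200,0,0,0,0]]]'

```text
time_s: 8.85
tcp_pos: [0.3892, -0.3443, 0.2315]
ee_rot: [[-0.995, 0.099, 0.002], [0.099, 0.995, -0.002], [-0.002, -0.002, -1.0]]
wrist_force: [0.4, 0.9, 0.7]
gripper_width: 0.01
gripper_force: 0.0
```

Run:
```python
from plan import *;import cv2,pickle
d={n:r.capture(n) for n in("scene","top")};pickle.dump(d,open("c1.pkl","wb"))
a=d["scene"]["pixels"][165:275,235:375,::-1];b=d["top"]["pixels"][160:270,240:345,::-1]
cv2.imwrite("pics/m4.png",np.hstack([cv2.resize(a,None,fx=3,fy=3,interpolation=2),cv2.resize(b,None,fx=3,fy=3,interpolation=2)]))
```

```text
(no output)
```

View pics/m4.png

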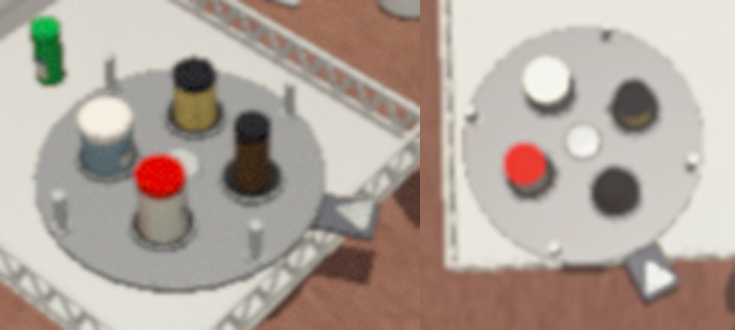

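Jar 4 (scene 252,150; top 616,190) now stands near the arrow line, all jars upright. I'll measure the remaining angle.

Run:
```python
import pickle;from h import *
d=pickle.load(open("c1.pkl","rb"));s,t=d["scene"],d["top"]
S=lambda x,y:(235+(x+.5)/3-.5,165+(y+.5)/3-.5)
T=lambda x,y:(240+(x-420+.5)/3-.5,160+(y+.5)/3-.5)
for k,P,ps,hub,arr in((s,S,[(110,60),(291,88),(255,222),(58,193)],(183,163),(336,202)),(t,T,[(606,35),(692,160),(554,247),(471,112)],(583,141),(652,265))):
    A=np.array([onz(k,P(*p),.133) for p in ps]);c=A.mean(0)
    ang=np.degrees([np.arctan2(*(a-c)[1::-1]) for a in A]);ar=onz(k,P(*arr),.076);
    print("c",c,ang,"cup mod90",(ang+45)%90,"arrow",np.degrees(np.arctan2(*(ar-c)[1::-1])),ar)
a=onz(t,T(616,186),.166);print("jar top",a, np.degrees(np.arctan2(a[1]-.051,a[0]-.604)))
```

```text
c [0.60695346 0.05161577 0.133     ] [ -12.20513333 -104.96954074  168.55745255   75.73624577] cup mod90 [32.79486667 30.03045926 33.55745255 30.73624577] arrow -147.96478879776782 [ 0.47880551 -0.0285695   0.076     ]
c [0.59913572 0.05203721 0.133     ] [ -13.05695345 -101.66606412  167.07832973   76.5452908 ] cup mod90 [31.94304655 33.33393588 32.07832973 31.5452908 ] arrow -149.91997359850512 [ 0.46398059 -0.02624654  0.076     ]
jar top [0.53963718 0.01157044 0.166     ] -148.50778754524566
```

The cup is at −148° and the arrow at about −149°, with jar 4 about 6 mm from the front spot. The arm is clear, so I'll hand in.

```bash
python3 -c "
from station import r
print(r.finish_job())"
```

```text
the job is handed in; nothing more can be done
None
```

I turned the carousel about 132° clockwise so the tallest, slimmest jar stands at the front, about 6 mm from the front spot by my camera measurement. All four jars look upright, the arm is clear, and the job is handed in; the station returned no verdict.

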